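# Show a milling ball to the inspection camera

## Robot

A 6-joint arm with a two-finger parallel gripper is mounted at the origin on a cart in front of the work surface, level with it; the furniture and walls round the work are solid. World frame = base frame: x ahead of the robot, y to its left, z up, the work surface at z = 0. Lengths are in m, angles in rad, forces in N, time in s.
With the tool pointing down it reaches from about 0.35 to 0.85 m from the base axis. Payload 8.1 kg.
Tool frame: the origin (TCP) lies at the very end of the fingers, on their centre line; the grasp point (between the pads) lies 19 mm behind it; z points along the fingers, y is the direction in which the jaws open and shut (so a half turn about z gives the same grasp; the last joint's range is limited). The gripper opens to 93 mm and grips with 3 to 60 N. Pads are 15 mm wide; open, the fingers measure 128 mm over their backs; the gripper's body (75 mm by 188 mm) begins 65 mm behind the grasp point.
Start: joints at [1.023, 0.13, 1.488, -0, 1.523, -0.085], TCP at [0.268, 0.537, 0.219] pointing down, gripper open.
Joint ranges: [-2.96, 2.96], [-0.89, 2.26], [0.02, 2.5], [-1.34, 4.48], [0, 2.73], [-2.66, 2.66]. Speed limits (rad/s): [2.39, 2.39, 2.79, 3.14, 3.14, 3.14].

## Interface

Orientations are given as a rotation vector (axis times angle).
In Python, from plant import * gives the robot as it stands.
- The arm moves only by the tool apply_moves, never from a script. Its argument "commands" is one flat list of numbers, 7 for each row, row after row: the shift along the world's x, y, z in cm, then the turn, a rotation vector about the world's x, y, z in rad, then the finger opening in cm, from 0 to 9.3. A call has 1 to 8 rows; each row shifts and turns the pose as measured when the row begins; what a row does not reach is not made up. A row lasts 1/8 s, in which the tool goes at most 62.5 mm and 10.7 degrees, less where a joint would pass 70% of its speed; a pose out of reach is approached as far as the arm can. A call with a gripper value outside its range is refused whole. The fingers move at their own pace and stop on an object; "squeeze" is the grip in N (left out, the last holds). Time passes only in rows, so rows that do not move let the fingers close. It gives the time, the measured TCP pose, the force and the opening at its end, in the units of the state.
- read_state(): the state, without advancing time (a new reading comes with each control period).
- read_camera(name): name is "scene" or "top" or "wrist"; returns (picture, depth): 420x560x3 uint8, blue, green, red; 420x560 float32, m along the optical axis (not along the pixel's ray), 0 where there is no reading.
- camera_model(name): a dict with "intrinsics" (3x3 intrinsics, pixels), "dist_coeffs" ([k1, k2, p1, p2, k3] as OpenCV has them; the pictures are not rectified), "R" (3x3) and "t" (3): a world point X has camera coordinates R X + t. Camera axes: x right, y down, z forward; pixel columns grow to the right and rows downward; lengths in m; the calibration is good to about 2 mm. A picture is of the moment at which its call begins: read the wrist's pose just before it. camera_model takes no time and is no camera call; for the wrist camera it gives the pose at the moment of the call.
- close_job(): hands the job in, once; it reports no verdict.
Trained networks look in the newest picture that a camera, given by its name, has taken for a name from the list of things; names that differ only in an ending like _2 or _b are one class to them, and where a whole thing is asked for, a point or a joint stands for the part that bears it (a point fixed in the world has none). Each returns a list of dicts, best first, with "conf" (0 to 1); they miss things now and then, are a little off and sometimes report something else, mostly with a low value. They report only what shows in the picture. A call takes as long as a camera call.
- find_in(query, camera): "point" ([x, y, z] in m, in the coordinates of the camera as it stood for that picture, good to about 4 mm: the middle of the surface that is visible of it).
- cut_out(query, camera): "mask" (420x560 bool, what is visible of it).
- spot_point(query, camera): "point" ([x, y, z] in m, in the coordinates of the camera as it stood for that picture, good to about 4 mm: a listed point, or the origin of a listed thing).
The state is a dict: "t": time; "q": joint angles; "dq": joint speeds; "joint_torque": joint torques, N m; "tool_pos": TCP position; "orientation": TCP orientation; "force": force on the tool from outside, world axes, zero at the start; "wrist_torque": the same for the moment, N m; "opening": finger opening in m.
Only numpy, scipy, OpenCV 4.12 (cv2) and the standard library are available. Lean on these libraries where they do the work, as an engineer would, in place of code of your own. Each camera call takes 0.05 s, during which the arm holds its last target. There are 200 camera calls.

## Task

Lift the folded-down camera head by its front bar until it stands at 50 degrees, where its lens looks at the space over the white plate, and let go of it. Then pick up the paddle tray by its raised handle and carry it level, so that the loose steel ball stays in its shallow pocket untouched, and finish while still holding the tray in the gripper, level and still, with the ball about 7 cm above the middle of the white plate (so that the plate stays out of focus), carried by the gripper alone and clear of the camera. Leave the small conical flask and the yellow sample bottle where they stand.

Things in the scene. Friction and masses are not known exactly. Their poses are not given: they have to be found in the camera images.
- camera_stand: Fixed stand of the inspection camera: a dark flat deck 280 x 180 mm, top 30 mm above the bench, with a white plate (110 x 130 mm) let into its front part and two hinge cheeks 107 mm high near its back edge. Origin: at bench height; the deck reaches from x=-145 to x=+135 mm and +-90 mm in y. Its -x axis is the front, roughly towards the robot; z up. It is turned about the vertical by up to about 25 degrees.
- plate_middle (a point): Middle of the top of the white plate, 32 mm above the bench and 83 mm in front of the stand's origin. Axes as the stand.
- camera_head (a joint): Angle of the camera head above the horizontal, rad: 0 = folded down level over the deck, 0.873 = 50 degrees, stops at 1.6. It starts between 0 and 0.15. The hinge is stiff: the head stays where it is left; an upward force of about 5 N at the bar raises it.
- head_bar (a point): Middle of the round steel bar at the free front edge of the white camera head: 12 mm thick, parallel to the hinge (stand's y), about 74 mm of it free between its two end bends; behind it is a clear gap of 43 mm to the head plate (16 mm thick). 225 mm from the hinge axis: at angle a it is 225*cos(a) mm in front of the hinge and 225*sin(a) mm above it. The bar can be pinched from above across its thickness and can turn between the fingers as the head rises.
- head_hinge (a point): Middle of the hinge axis of the camera head, which runs along the stand's y; 100 mm behind the stand's origin, 85 mm above the bench. Lens and ring light are on the head's underside 130 mm from this axis and stick out 37 mm below the axis plane.
- paddle_tray: Loose aluminium paddle tray, 177 mm long, about 0.13 kg: a tongue 40 mm wide and 5 mm thick with a round tail, lying along x, with a round dish (61 mm across, 8 mm high) at its +x end and a black handle over its -x part. Origin: on its underside; z up. Starts flat on the bench with the dish pointing away from the robot, turned up to about 35 degrees either way.
- tray_handle (a point): Centre of the tray's handle, a black bar 78 mm long (along the tray's x), 14 mm wide and 18 mm high on two posts, 45 mm behind the tray's origin and 43 mm above its underside. 29 mm are clear between the bar and the tongue; to be pinched across its width (tray's y) from above.
- tray_pocket (a point): Middle of the dish's round flat pocket (44 mm across, rim 3 mm above its floor), at the height of the centre of a ball lying in it: 16 mm above the tray's underside and 100 mm in front of the handle's centre along the tray's x.
- milling_ball_center (a point): Centre of the loose steel ball, 22 mm in diameter, 0.043 kg, lying in the pocket; it rolls freely there, up to 15 mm off the middle, and climbs over the rim if the tray is tipped by about 40 degrees or jerked.
- flask_small: Bystander: small conical glass flask, 60 mm across, 86 mm high, standing right of the camera. Origin: middle of its underside.
- bottle_yellow: Bystander: screw-cap sample bottle with pale yellow content and black cap, 38 mm across, 84 mm high, standing right of the tray. Origin: middle of its underside.

How it is judged:
By the outcome, as a careful person would: the job done as asked, in the order asked, and still so for the second after the job is handed in, while the arm keeps its last pose, push and grip.
It also fails if it takes over 59 s, if anything falls off the work surface, if the arm or the gripper's body presses on something with over 40 N, if the wrist force passes 120 N, or if a joint passes its speed limit or range.

## Working session

There is one attempt and no reset: what is moved stays moved. The work goes in short steps, Python scripts to look and compute and a tool call to move; the robot and the scene stay as the last step left them, time stands still between calls to the robot, and variables do not carry over. Pictures are saved under pics/ and viewed, about 8 in all and at most 12, crops included, and the job is handed in when it is done.

Besides the shell and the picture viewer there is one more tool, called after "Call:" as name(argument=value, ...) on one line, values as JSON. apply_moves: Moves the arm, as the interface text tells. Its arguments: {"type":"object","properties":{"commands":{"type":"array"},"squeeze":{"type":"number"}},"required":["commands"]}

```bash
mkdir -p pics; cat > h.py <<'E'
from plant import *
import numpy as np, cv2
from scipy.spatial.transform import Rotation as R
def w(p,cam,m=None):
    m=m or camera_model(cam); return np.array(m["R"]).T@(np.array(p)-np.array(m["t"]))
def spot(q,cam,f=spot_point):
    m=camera_model(cam); r=f(q,cam)
    return [(np.round(w(d["point"],cam,m),4).tolist(),round(d["conf"],2)) for d in r[:3]]
def st():
    s=read_state(); print("t",round(s["t"],2),"tcp",np.round(s["tool_pos"],4),"rv",np.round(s["orientation"],3),"F",np.round(s["force"],1),"op",round(s["opening"],4),"q",np.round(s["q"],2)); return s
E
python3 - <<'E'
from h import *
s=st(); print(R.from_rotvec(s["orientation"]).as_matrix().round(3))
for c in("scene","top"):
    im,d=read_camera(c); cv2.imwrite(f"pics/{c}0.png",im)
    for q in("camera_stand","plate_middle","head_bar","head_hinge","paddle_tray","tray_handle","tray_pocket","milling_ball_center","flask_small","bottle_yellow"):
        print(c,q,spot(q,c))
st()
E
```

```text
t 0.0 tcp [0.2676 0.5364 0.2176] rv [-7.200e-01 -3.057e+00  3.000e-03] F [ 0.  -0.6 -0.2] op 0.0931 q [ 1.02  0.13  1.49 -0.    1.52 -0.09]
[[-0.895  0.446 -0.001]
 [ 0.446  0.895 -0.002]
 [ 0.    -0.002 -1.   ]]
scene camera_stand [([0.6367, 0.2635, 0.0002], 0.65), ([0.5259, 0.2226, 0.1045], 0.31)]
scene plate_middle [([0.5622, 0.2343, 0.0329], 0.63)]
scene head_bar [([0.5261, 0.2191, 0.1049], 0.75)]
scene head_hinge [([0.7355, 0.2947, 0.0836], 0.91)]
scene paddle_tray [([0.5221, -0.1926, -0.0027], 0.59)]
scene tray_handle [([0.4801, -0.2, 0.0414], 0.68)]
scene tray_pocket [([0.5812, -0.1885, 0.0185], 0.92)]
scene milling_ball_center [([0.5785, -0.1829, 0.0165], 0.61)]
scene flask_small [([0.6966, -0.0144, -0.0018], 0.89)]
scene bottle_yellow [([0.4255, -0.428, 0.0011], 0.91), ([0.5258, 0.2189, 0.1055], 0.29)]
top camera_stand [([0.6425, 0.2614, -0.0014], 0.6)]
top plate_middle [([0.5667, 0.2363, 0.0285], 0.6)]
top head_bar [([0.5285, 0.2185, 0.1029], 0.55), ([0.5792, -0.1818, 0.0109], 0.52)]
top head_hinge [([0.7325, 0.2979, 0.0844], 0.72)]
top paddle_tray [([0.5316, -0.1904, 0.0032], 0.9)]
top tray_handle [([0.4793, -0.1968, 0.0457], 0.89)]
top tray_pocket [([0.581, -0.1868, 0.0187], 0.96)]
top milling_ball_center [([0.5792, -0.1839, 0.0151], 0.38), ([0.5682, 0.2387, 0.0339], 0.18)]
top flask_small [([0.6983, -0.0188, -0.0001], 0.55)]
top bottle_yellow [([0.4267, -0.4325, -0.001], 0.79), ([0.734, 0.2998, 0.0839], 0.37)]
t 1.1 tcp [0.2679 0.5369 0.2186] rv [ 0.721  3.058 -0.   ] F [-0.5  0.9 -0.9] op 0.093 q [ 1.02  0.13  1.49 -0.    1.52 -0.09]
```

```bash
python3 - <<'E'
import cv2,numpy as np
a=cv2.imread("pics/scene0.png");b=cv2.imread("pics/top0.png")
cv2.imwrite("pics/a0.png",cv2.resize(np.vstack([a,b]),None,fx=.71,fy=.71,interpolation=cv2.INTER_AREA))
hi=np.array([.734,.2965]);ba=np.array([.527,.219])
d=hi-ba;print("stand yaw",np.arctan2(d[1],d[0]),np.linalg.norm(d))
pl=np.array([.5645,.2353]);d=hi-pl;print(np.arctan2(d[1],d[0]),np.linalg.norm(d))
t=np.array([.581,-.1877])-np.array([.4797,-.1984]);print("tray",np.arctan2(t[1],t[0]),np.linalg.norm(t))
E
```

```text
stand yaw 0.35824114953637265 0.22103223746775036
0.3464953710449643 0.1802101273513783
tray 0.10523663246118878 0.10186353616481213
```

View pics/a0.png

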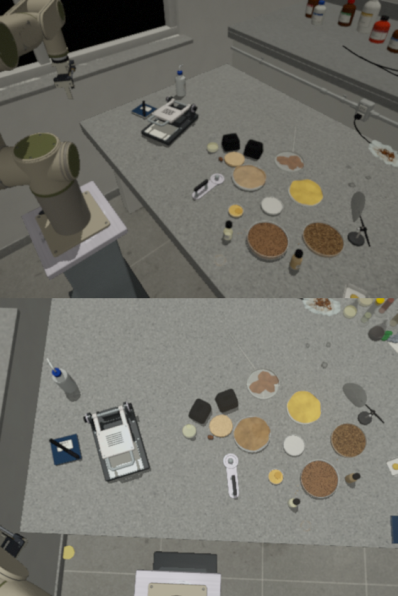

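The picture agrees with the networks: the stand is upper left, turned about 20°, and the tray lies at about (0.48, -0.20) with its dish pointing away. Next I move above the bar.

Call:
apply_moves(commands=[3.2,-4,0,0,0,-0.095,5,3.2,-4,0,0,0,-0.095,5,3.2,-4,0,0,0,-0.095,5,3.2,-4,0,0,0,-0.095,5,3.2,-4,0,0,0,-0.095,5,3.2,-4,0,0,0,-0.095,5,3.2,-4,0,0,0,-0.095,5,3.2,-4,0,0,0,-0.095,5], squeeze=20)

```text
t: 2.1
tool_pos: [0.528, 0.2095, 0.2196]
orientation: [1.824, 2.556, 0.005]
force: [-0.5, 0.8, -0.3]
opening: 0.0499
```

```bash
python3 - <<'E'
from h import *
s=st(); M=R.from_rotvec(s["orientation"]).as_matrix(); print("yang",np.arctan2(M[1,1],M[0,1]),M.round(3).tolist())
im,d=read_camera("wrist"); cv2.imwrite("pics/w1.png",im)
for c in("wrist","top"):
    if c=="top": read_camera(c)
    for q in("head_bar","head_hinge","plate_middle","camera_stand"):
        for k in range(2): print(c,q,spot(q,c)[:1])
E
```

```text
t 2.1 tcp [0.528  0.2095 0.2196] rv [1.824 2.556 0.005] F [-0.5  0.8 -0.3] op 0.0499 q [ 0.29  0.04  1.58  0.    1.52 -0.04]
yang 0.331116107812583 [[-0.325, 0.946, 0.003], [0.946, 0.325, 0.002], [0.001, 0.004, -1.0]]
wrist head_bar [([0.5276, 0.2166, 0.0991], 0.82)]
wrist head_bar [([0.5257, 0.2192, 0.099], 0.82)]
wrist head_hinge [([0.7401, 0.2997, 0.0868], 0.61)]
wrist head_hinge [([0.739, 0.3017, 0.0867], 0.61)]
wrist plate_middle [([0.5595, 0.2337, 0.0355], 0.82)]
wrist plate_middle [([0.5592, 0.2343, 0.0355], 0.82)]
wrist camera_stand [([0.6377, 0.2665, 0.0007], 0.78)]
wrist camera_stand [([0.6377, 0.2667, 0.0007], 0.78)]
top head_bar [([0.5306, 0.2163, 0.1039], 0.6)]
top head_bar [([0.5306, 0.2163, 0.1039], 0.6)]
top head_hinge [([0.7317, 0.2978, 0.0802], 0.74)]
top head_hinge [([0.7317, 0.2978, 0.0802], 0.74)]
top plate_middle [([0.5648, 0.2384, 0.0311], 0.68)]
top plate_middle [([0.5648, 0.2384, 0.0311], 0.68)]
top camera_stand [([0.6446, 0.2614, 0.0005], 0.78)]
top camera_stand [([0.6446, 0.2614, 0.0005], 0.78)]
```

View pics/w1.png

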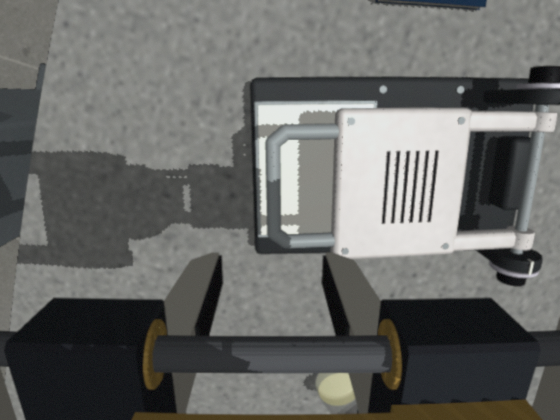

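The wrist view shows the bar as the grey U at column ~273, rows 145–235, with the head plate edge at column ~338. I'll measure the bar from the depth image.

```bash
cat >> h.py <<'E'
def cloud(cam):
    m=camera_model(cam); im,d=read_camera(cam)
    v,u=np.mgrid[0:420,0:560]
    p=cv2.undistortPoints(np.stack([u.ravel(),v.ravel()],1).astype(float)[:,None],np.array(m["intrinsics"]),np.array(m["dist_coeffs"]))[:,0]
    P=np.c_[p,np.ones(len(p))]*d.reshape(-1,1)
    W=(P-np.array(m["t"]))@np.array(m["R"]); W[d.ravel()==0]=np.nan
    return im,W.reshape(420,560,3)
E
python3 - <<'E'
from h import *
im,W=cloud("wrist")
def fit(r):
    P=W[r].reshape(-1,3); P=P[~np.isnan(P[:,0])]; return P
B=fit(np.s_[155:225,258:290]); B=B[B[:,2]>.09]
c=B.mean(0); U,S,V=np.linalg.svd((B-c)[:,:2]); print("bar",len(B),c,B[:,2].max(),np.percentile(B[:,2],95),"axis ang",np.arctan2(V[0,1],V[0,0]))
B2=fit(np.s_[130:245,255:300]);B2=B2[B2[:,2]>.09];print(B2.min(0),B2.max(0))
H=fit(np.s_[120:245,350:460]); A=np.c_[H[:,:2],np.ones(len(H))]; k=np.linalg.lstsq(A,H[:,2],rcond=None)[0]; print("plate plane slope",k[:2],"angle",np.arctan(np.hypot(*k[:2])),"dir",np.arctan2(-k[1],-k[0]),"zmean",H[:,2].mean(),H.mean(0))
D=fit(np.s_[100:240,258:262]);print("whiteplate z",np.median(D[:,2]))
# hinge rod
for r,c0 in((150,537),(200,529)):
    print(r,W[r,c0-4:c0+5].round(4).tolist()[::4])
E
```

```text
bar 1024 [0.52305569 0.22427463 0.10606833] 0.1091764015791962 0.10792658598963327 axis ang 1.9163651219742333
[0.50582987 0.18048287 0.09835579] [0.55857186 0.27406348 0.1091764 ]
plate plane slope [-0.0845504  -0.02355716] angle 0.08754642738820854 dir 0.2717256187975311 zmean 0.10147380230935421 [0.6220202  0.26302164 0.1014738 ]
whiteplate z 0.03182567284578197
150 [[0.7217, 0.3252, 0.0867], [0.7225, 0.3261, 0.0903], [0.7271, 0.3275, 0.0887]]
200 [[0.736, 0.2841, 0.0886], [0.7383, 0.2854, 0.0902], [0.8163, 0.2863, -0.0004]]
```

Call:
apply_moves(commands=[-0.4,1.1,-2,0,0,0.016,5,0,0,-4,0,0,0,5,0,0,-4,0,0,0,5,0,0,-3.4,0,0,0,5,0,0,0,0,0,0,5])

```text
t: 3.68
tool_pos: [0.5191, 0.2241, 0.0764]
orientation: [-1.795, -2.577, -0.002]
force: [-0.4, -0.6, -0.3]
opening: 0.0497
```

```bash
python3 - <<'E'
from h import *
s=st()
im,d=read_camera("wrist"); cv2.imwrite("pics/w2.png",im)
E
```

```text
t 3.67 tcp [0.5191 0.2241 0.0764] rv [-1.795e+00 -2.577e+00 -2.000e-03] F [-0.4 -0.6 -0.3] op 0.0497 q [ 0.32  0.15  1.73  0.    1.26 -0.04]
```

View pics/w2.png

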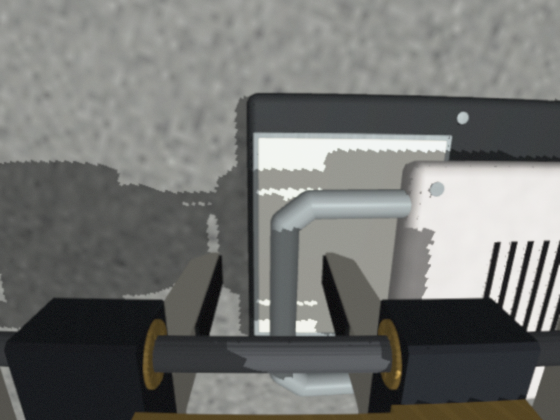

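The bar (column ~285) lies between the open fingers. I raise the tool slightly, centre it and close.

Call:
apply_moves(commands=[0.4,0,0.8,0,0,0,5,0,0,0,0,0,0,0,0,0,0,0,0,0,0,0,0,0,0,0,0,0,0,0,0,0,0,0,0], squeeze=20)

```text
t: 4.35
tool_pos: [0.5259, 0.2252, 0.0921]
orientation: [1.794, 2.576, 0.009]
force: [-18.9, -7.3, 2.9]
opening: 0.0152
```

Call:
apply_moves(commands=[-0.2,-0.1,-0.5,0,0,0,0,0,0,0,0,0,0,0,0,0,0,0,0,0,0])

```text
t: 4.72
tool_pos: [0.5239, 0.2245, 0.0868]
orientation: [1.794, 2.576, 0.01]
force: [-0.8, 1.2, 0.3]
opening: 0.0113
```

Call:
apply_moves(commands=[0.12,0.04,1.1,0,0,0,0,0.17,0.06,1.1,0,0,0,0,0.23,0.08,1.1,0,0,0,0,0.28,0.1,1.1,0,0,0,0,0.33,0.12,1.05,0,0,0,0,0.38,0.14,1.05,0,0,0,0,0,0,0,0,0,0,0])

```text
t: 5.6
tool_pos: [0.5362, 0.2288, 0.1544]
orientation: [-1.793, -2.576, 0.002]
force: [-2.5, -0.7, 0.7]
opening: 0.0109
```

Call:
apply_moves(commands=[0.7,0.25,1.2,0,0,0,0,0.65,0.24,1.2,0,0,0,0,0.7,0.25,1.15,0,0,0,0,0.73,0.26,1.1,0,0,0,0,0.79,0.28,1.05,0,0,0,0,0.85,0.3,1,0,0,0,0,0,0,0,0,0,0,0])

```text
t: 6.48
tool_pos: [0.5739, 0.2424, 0.2257]
orientation: [-1.786, -2.566, 0.029]
force: [2.6, 2.1, -0.9]
opening: 0.0114
```

```bash
python3 - <<'E'
from h import *
st()
for c in("scene","top","wrist"):
    read_camera(c)
    for q in("head_bar","head_hinge"): print(c,q,spot(q,c)[:1])
E
```

```text
t 6.47 tcp [0.5739 0.2424 0.2257] rv [-1.786 -2.566  0.029] F [ 2.6  2.1 -0.9] op 0.0114 q [ 0.32  0.21  1.38  0.    1.57 -0.04]
scene head_bar [([0.5767, 0.2381, 0.2358], 0.57)]
scene head_hinge [([0.7369, 0.2979, 0.084], 0.83)]
top head_bar [([0.5748, 0.2369, 0.2315], 0.76)]
top head_hinge [([0.7329, 0.2959, 0.081], 0.85)]
wrist head_bar [([0.5738, 0.2377, 0.2282], 0.85)]
wrist head_hinge []
```

The bar has slipped about 11 mm down the pads: the horizontal position gives a≈0.71, and the nets put the bar at z≈0.231. I'll regrip lower with more squeeze.

Call:
apply_moves(commands=[0,0,0,0,0,0,3,0,0,0,0,0,0,3,0,0,-0.7,0,0,0,3,0,0,-0.6,0,0,0,3,0,0,0,0,0,0,3], squeeze=20)

```text
t: 7.55
tool_pos: [0.5717, 0.2413, 0.2081]
orientation: [-1.784, -2.564, 0.036]
force: [-0.2, -0.0, -0.1]
opening: 0.0301
```

```bash
python3 - <<'E'
from h import *
st()
im,W=cloud("wrist"); cv2.imwrite("pics/w3.png",im)
for c in("wrist","scene","top"):
    if c!="wrist": read_camera(c)
    print(c,spot("head_bar",c)[:1])
E
```

```text
t 7.55 tcp [0.5717 0.2413 0.2081] rv [-1.784 -2.564  0.036] F [-0.2 -0.  -0.1] op 0.0301 q [ 0.32  0.22  1.41  0.    1.54 -0.04]
wrist [([0.5753, 0.2407, 0.2289], 0.62)]
scene [([0.5758, 0.2382, 0.2338], 0.78)]
top [([0.577, 0.2369, 0.2313], 0.81)]
```

View pics/w3.png

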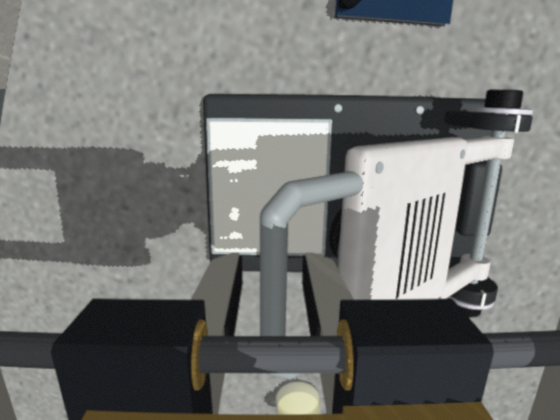

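Call:
apply_moves(commands=[0,0,0,0,0,0,0,0,0,0,0,0,0,0,0,0,0,0,0,0,0,0.55,0.2,0.67,0,0,0,0,0.58,0.21,0.64,0,0,0,0,0.6,0.22,0.6,0,0,0,0,0,0,0,0,0,0,0], squeeze=45)

```text
t: 8.72
tool_pos: [0.5872, 0.2468, 0.2277]
orientation: [-1.782, -2.559, 0.047]
force: [-0.6, 0.5, 1.2]
opening: 0.0108
```

```bash
python3 - <<'E'
from h import *
st()
for c in("wrist","scene","top"):
    read_camera(c); print(c,spot("head_bar",c)[:1],spot("head_hinge",c)[:1])
E
```

```text
t 8.72 tcp [0.5872 0.2468 0.2277] rv [-1.782 -2.559  0.047] F [-0.6  0.5  1.2] op 0.0108 q [ 0.32  0.26  1.32 -0.    1.59 -0.04]
wrist [([0.587, 0.244, 0.2407], 0.71)] [([0.7362, 0.3003, 0.0863], 0.98)]
scene [([0.5883, 0.2426, 0.2478], 0.71)] [([0.7389, 0.2966, 0.083], 0.57)]
top [([0.5906, 0.2427, 0.2497], 0.87)] [([0.7331, 0.2941, 0.0809], 0.88)]
```

Call:
apply_moves(commands=[0.55,0.2,0.5,0,0,0,0,0.5,0.18,0.45,0,0,0,0,0,0,0,0,0,0,0])

```text
t: 9.55
tool_pos: [0.5937, 0.2492, 0.2346]
orientation: [-1.778, -2.554, 0.061]
force: [0.4, -0.6, 2.1]
opening: 0.0108
```

```bash
python3 - <<'E'
from h import *
st()
for c in("wrist","scene","top"):
    im,W=cloud(c); print(c,spot("head_bar",c)[:1],spot("head_hinge",c)[:1])
    m=cut_out("camera_head",c)
    if m:
        P=W[m[0]["mask"]]; P=P[~np.isnan(P[:,0])&(P[:,2]>.1)]
        u=np.array([.940,.340]); s=(P[:,:2]-[.735,.2972])@u
        # head plate top: robust line z(s) from points on plate
        k=(s<-.03)&(s>-.16); ss,zz=s[k],P[k,2]
        for _ in range(8):
            c1=np.polyfit(ss,zz,1); r=zz-np.polyval(c1,ss); g=abs(r)<max(.003,1.5*np.median(abs(r))); ss,zz=ss[g],zz[g]
        print("  slope ang",np.arctan(-c1[0]),"off",np.polyval(c1,0),len(ss))
E
```

```text
t 9.55 tcp [0.5937 0.2492 0.2346] rv [-1.778 -2.554  0.061] F [ 0.4 -0.6  2.1] op 0.0108 q [ 0.32  0.29  1.28 -0.    1.62 -0.04]
wrist [([0.5948, 0.246, 0.249], 0.86)] [([0.7405, 0.2991, 0.0863], 0.62)]
  slope ang 0.811416868011961 off 0.10260582248961642 12082
scene [([0.595, 0.2475, 0.2572], 0.77)] [([0.7354, 0.2972, 0.0857], 0.69)]
  slope ang 0.8611127512008112 off 0.0697046929924619 107
top [([0.5959, 0.2449, 0.2557], 0.67)] [([0.7341, 0.2966, 0.0823], 0.58)]
  slope ang 0.8157420564783294 off 0.10287328275948948 323
```

Call:
apply_moves(commands=[0.6,0.22,0.5,0,0,0,0,0.3,0.1,0.2,0,0,0,0,0,0,0,0,0,0,0])

```text
t: 10.52
tool_pos: [0.5998, 0.2514, 0.2404]
orientation: [-1.775, -2.55, 0.071]
force: [-0.4, 0.6, 1.9]
opening: 0.011
```

```bash
cat > meas.py <<'E'
from h import *
st()
u=np.array([.940,.340]); out=[]
for c in("wrist","scene","top"):
    im,W=cloud(c); b=spot("head_bar",c)[:1]; h=spot("head_hinge",c)[:1]; print(c,b,h)
    m=cut_out("camera_head",c)
    if m:
        P=W[m[0]["mask"]]; P=P[~np.isnan(P[:,0])&(P[:,2]>.1)]
        s=-(P[:,:2]-[.735,.2972])@u; k=(s>.07)&(s<.13)
        if k.sum()<20: continue
        from scipy.optimize import brentq
        A=[brentq(lambda a:.085+si*np.tan(a)+.008/np.cos(a)-z,0,1.4) for si,z in zip(s[k][::5],P[k,2][::5])]
        print("  angle from plate pts",np.percentile(A,[25,50,75,90]).round(3),k.sum())
E
python3 meas.py
```

```text
t 10.53 tcp [0.5998 0.2514 0.2404] rv [-1.775 -2.55   0.071] F [-0.4  0.6  1.9] op 0.011 q [ 0.32  0.32  1.23 -0.    1.65 -0.04]
wrist [([0.6003, 0.2483, 0.2539], 0.65)] [([0.7377, 0.3016, 0.0874], 0.73)]
  angle from plate pts [0.859 0.882 0.886 0.888] 11818
scene [] [([0.7356, 0.2955, 0.0828], 0.72)]
  angle from plate pts [0.687 0.764 0.805 0.848] 318
top [([0.6015, 0.2457, 0.2632], 0.58)] [([0.7303, 0.2926, 0.0812], 0.84)]
  angle from plate pts [0.866 0.884 0.896 0.898] 278
```

Call:
apply_moves(commands=[0,0,0,0,0,0,4,0,0,0,0,0,0,4,0,0,1,0,0,0,4,0,0,3,0,0,0,4,0,0,4,0,0,0,4,0,0,2,0,0,0,4,0,0,0,0,0,0,4])

```text
t: 12.0
tool_pos: [0.6006, 0.2519, 0.3454]
orientation: [-1.776, -2.553, 0.065]
force: [0.3, -0.1, 0.3]
opening: 0.0401
```

```bash
python3 meas.py; python3 - <<'E'
from h import *
im,W=cloud("wrist"); cv2.imwrite("pics/w4.png",im)
M=R.from_rotvec(read_state()["orientation"]).as_matrix(); print(M.round(3))
E
```

```text
t 12.0 tcp [0.6006 0.2519 0.3454] rv [-1.776 -2.553  0.065] F [ 0.3 -0.1  0.3] op 0.0401 q [ 0.32  0.32  1.05 -0.    1.83 -0.04]
wrist [([0.5975, 0.2506, 0.2538], 0.8)] [([0.7389, 0.3011, 0.0839], 0.88)]
  angle from plate pts [0.863 0.882 0.885 0.887] 6935
scene [([0.6005, 0.2453, 0.2604], 0.78)] [([0.7367, 0.2962, 0.085], 0.87)]
  angle from plate pts [0.71  0.776 0.815 0.837] 378
top [([0.6026, 0.246, 0.2631], 0.94)] [([0.7334, 0.2977, 0.0848], 0.81)]
  angle from plate pts [0.846 0.881 0.89  0.898] 404
[[-0.347  0.936 -0.054]
 [ 0.938  0.347 -0.018]
 [ 0.002 -0.057 -0.998]]
```

View pics/w4.png

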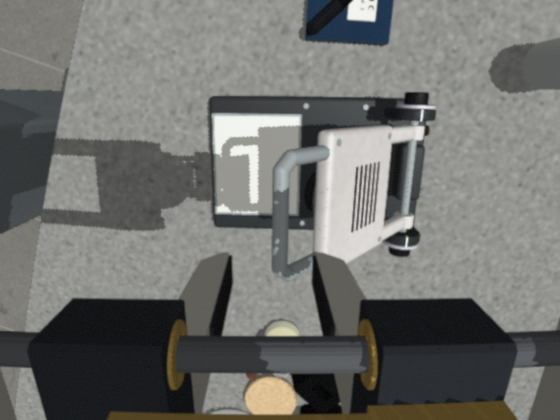

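The head stands free at about 0.88 rad (50°). Next is the tray.

Call:
apply_moves(commands=[-1.1,-4.5,0,0.018,-0.054,0,5,-1.1,-4.5,0,0,0,-0.182,5,-1.1,-4.5,0,0,0,-0.182,5,-1.1,-4.5,-2,0,0,-0.182,5,-1.1,-4.5,-2,0,0,-0.182,5,-1.1,-4.5,-2,0,0,-0.182,5,-1.1,-4.5,-2,0,0,-0.182,5,-1.1,-4.5,-2,0,0,-0.182,5])

```text
t: 13.65
tool_pos: [0.5093, -0.1156, 0.2387]
orientation: [2.989, 0.957, 0.007]
force: [0.2, 0.0, -0.0]
opening: 0.05
```

Call:
apply_moves(commands=[-1.1,-4,0,0,0,-0.18,5,-1,-2,0,0,0,-0.18,5,0,0,0,0,0,-0.15,5,0,0,0,0,0,0,5])

```text
t: 14.15
tool_pos: [0.4848, -0.1808, 0.2366]
orientation: [3.136, 0.136, 0.002]
force: [0.2, 1.1, 0.5]
opening: 0.0501
```

```bash
python3 - <<'E'
from h import *
s=st(); M=R.from_rotvec(s["orientation"]).as_matrix(); print(M.round(3),"yang",np.arctan2(M[1,1],M[0,1]))
im,W=cloud("wrist"); cv2.imwrite("pics/w5.png",im)
m=cut_out("tray_handle","wrist")
for q in("tray_handle","tray_pocket","milling_ball_center","paddle_tray"): print(q,spot(q,"wrist")[:2])
read_camera("top")
for q in("tray_handle","tray_pocket","milling_ball_center","paddle_tray"): print(q,spot(q,"top")[:2])
P=W.reshape(-1,3); P=P[(abs(P[:,2]-.052)<.006)&(abs(P[:,0]-.48)<.08)&(abs(P[:,1]+.2)<.06)]
if len(P)>50:
    c=np.median(P,0);U,S,V=np.linalg.svd(P[:,:2]-P[:,:2].mean(0),full_matrices=False);a=P[:,:2].mean(0);pr=(P[:,:2]-a)@V.T
    print("handle top",len(P),a,c[2],"yaw",np.arctan2(V[0,1],V[0,0]),np.percentile(pr,[1,99],axis=0).round(4), a+V.T@((np.percentile(pr,1,axis=0)+np.percentile(pr,99,axis=0))/2))
E
```

```text
t 14.15 tcp [ 0.4848 -0.1808  0.2366] rv [3.136e+00 1.360e-01 2.000e-03] F [0.2 1.1 0.5] op 0.0501 q [-0.45 -0.1   1.69 -0.    1.55  1.03]
[[ 0.996  0.087  0.001]
 [ 0.087 -0.996 -0.002]
 [ 0.001  0.002 -1.   ]] yang -1.4840745905949644
tray_handle [([0.4796, -0.1975, 0.0441], 0.91)]
tray_pocket [([0.5815, -0.1829, 0.0197], 0.93)]
milling_ball_center [([0.5801, -0.1803, 0.0141], 0.66)]
paddle_tray [([0.5249, -0.1916, 0.0015], 0.68)]
tray_handle []
tray_pocket []
milling_ball_center []
paddle_tray [([0.5284, -0.1888, -0.0032], 0.5)]
handle top 1049 [ 0.48161527 -0.19767523] 0.05169280697148098 yaw -3.0189288703328723 [[-0.0364 -0.0067]
 [ 0.0385  0.0069]] [ 0.48059435 -0.19788264]
```

View pics/w5.png

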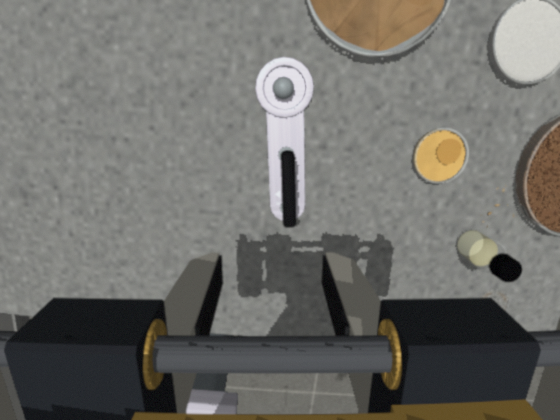

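The wrist view shows the handle (288, 188), the dish with the ball in its pocket (284, 87), and the gripper centred just behind. I descend to the handle.

Call:
apply_moves(commands=[0.5,-1.5,-2,0,0,0.036,5,0,0,-4,0,0,0,5,0,0,-4,0,0,0,5,0,0,-4,0,0,0,5,0,0,-2,0,0,0,5,0,0,-1,0,0,0,5,0,0,0,0,0,0,5])

```text
t: 15.58
tool_pos: [0.4909, -0.1956, 0.0634]
orientation: [3.131, 0.2, 0.007]
force: [0.7, 0.1, 0.0]
opening: 0.0497
```

```bash
python3 - <<'E'
from h import *
s=st(); M=R.from_rotvec(s["orientation"]).as_matrix(); print("yang",np.arctan2(M[1,1],M[0,1]),M[:,2].round(3))
d=s["tool_pos"][:2]-np.array([.4806,-.1979]); t=np.array([np.cos(.1227),np.sin(.1227)]); print("along",d@t,"across",d@[-t[1],t[0]])
E
```

```text
t 15.57 tcp [ 0.4909 -0.1956  0.0634] rv [3.131 0.2   0.007] F [0.7 0.1 0. ] op 0.0497 q [-0.48  0.07  1.85 -0.    1.22  0.97]
yang -1.443453336424244 [ 0.004 -0.004 -1.   ]
along 0.01046255693947914 across 0.001064362551315833
```

Call:
apply_moves(commands=[0,-0.1,-2,0,0,0,5,0,0,-1.2,0,0,0,4,0,0,-0.4,0,0,0,3,0,0,0,0,0,0,2.5], squeeze=10)

```text
t: 16.08
tool_pos: [0.4942, -0.1982, 0.031]
orientation: [3.127, 0.2, 0.016]
force: [-0.4, -0.5, 0.7]
opening: 0.0268
```

Call:
apply_moves(commands=[-0.2,0.1,-0.6,0.0075,0.011,0,2.5,0,0,0,0,0,0,2,0,0,0,0,0,0,0,0,0,0,0,0,0,0])

```text
t: 16.58
tool_pos: [0.4931, -0.1975, 0.0261]
orientation: [3.135, 0.2, 0.001]
force: [-0.7, -0.7, -0.2]
opening: 0.0136
```

Call:
apply_moves(commands=[0,0,0,0,0,0,0,0,0,0,0,0,0,0], squeeze=55)

```text
t: 16.82
tool_pos: [0.4931, -0.1975, 0.0261]
orientation: [3.135, 0.201, 0.001]
force: [0.9, 0.6, -1.0]
opening: 0.0134
```

```bash
python3 - <<'E'
from h import *
s=st(); M=R.from_rotvec(s["orientation"]).as_matrix(); print("yang",np.arctan2(M[1,1],M[0,1]),M[:,2].round(4))
print(s["wrist_torque"])
E
```

```text
t 16.82 tcp [ 0.4931 -0.1975  0.0261] rv [3.135e+00 2.010e-01 1.000e-03] F [ 0.9  0.6 -1. ] op 0.0134 q [-0.48  0.13  1.86  0.    1.15  0.97]
yang -1.4429906761170963 [ 9.e-04 -1.e-04 -1.e+00]
[-0.04505701  0.05935114  0.00529274]
```

Call:
apply_moves(commands=[0,0,0.3,0,0,0,0,0,0,0.6,0,0,0,0,0,0,1,0,0,0,0,0,0,1.2,0,0,0,0,0,0,1.2,0,0,0,0,0,0,1,0,0,0,0,0,0,0.6,0,0,0,0,0,0,0.3,0,0,0,0])

```text
t: 17.82
tool_pos: [0.4932, -0.1976, 0.0934]
orientation: [3.134, 0.2, 0.003]
force: [-0.4, -0.3, -1.4]
opening: 0.014
```

```bash
cat > tray.py <<'E'
from h import *
import sys
s=st(); M=R.from_rotvec(s["orientation"]).as_matrix(); print("yang",np.arctan2(M[1,1],M[0,1]),"z",M[:,2].round(4))
for c in sys.argv[1:]:
    im,W=cloud(c); cv2.imwrite(f"pics/t_{c}_{s['t']:.1f}.png",im)
    for q in("tray_handle","tray_pocket","milling_ball_center"): print(c,q,spot(q,c)[:1])
    m=cut_out("paddle_tray",c)
    if m:
        P=W[m[0]["mask"]]; P=P[~np.isnan(P[:,0])]
        z0=s["tool_pos"][2]-.0211
        P=P[abs(P[:,2]-z0)<.012]
        for _ in range(8):
            A=np.c_[P[:,:2],np.ones(len(P))]; k=np.linalg.lstsq(A,P[:,2],rcond=None)[0]; r=abs(P[:,2]-A@k); P=P[r<max(.0015,1.5*np.median(r))]
        ty=np.arctan2(M[1,1],M[0,1])+np.pi/2; t=np.array([np.cos(ty),np.sin(ty)]); print("  plane n",len(P),"pitch along",k[:2]@t,"roll",k[:2]@[-t[1],t[0]],"z",P[:,2].mean())
E
python3 tray.py wrist
```

```text
t 17.82 tcp [ 0.4932 -0.1976  0.0934] rv [3.134e+00 2.000e-01 3.000e-03] F [-0.4 -0.3 -1.4] op 0.014 q [-0.48  0.04  1.82  0.    1.28  0.97]
yang -1.4430569436946805 z [ 1.8e-03 -7.0e-04 -1.0e+00]
wrist tray_handle []
wrist tray_pocket []
wrist milling_ball_center [([0.5784, -0.1792, 0.0807], 0.74)]
  plane n 11736 pitch along 0.01862323808018004 roll 0.0027138187372480636 z 0.0729425820871186
```

The tray is lifted and level, with the ball in its pocket. I carry it across gently.

Call:
apply_moves(commands=[0,0.4,0.4,0,0,0.01,0,0,0.8,0.6,0,0,0.02,0,0,1.2,0.6,0,0,0.025,0,0,1.6,0.5,0,0,0.025,0,0,1.9,0.4,0,0,0.025,0,0,2,0.2,0,0,0.025,0,0,2,0,0,0,0.02,0,0,2,0,0,0,0.02,0])

```text
t: 19.08
tool_pos: [0.4921, -0.0693, 0.1216]
orientation: [-3.103, -0.486, -0.001]
force: [0.7, -0.0, -1.8]
opening: 0.0131
```

Call:
apply_moves(commands=[0,2,0,0,0,0.02,0,0,2,0,0,0,0.02,0,0,2,0,0,0,0.01,0,0,2,0,0,0,0,0,0,2,0,0,0,0,0,0,1.8,0,0,0,0,0,0,1.5,0,0,0,0,0,0,1.2,0,0,0,0,0])

```text
t: 20.08
tool_pos: [0.4894, 0.0901, 0.1234]
orientation: [-3.084, -0.587, -0.004]
force: [-0.6, -0.3, -1.1]
opening: 0.0134
```

```bash
python3 tray.py wrist
```

```text
t 20.07 tcp [0.4894 0.0901 0.1234] rv [-3.084 -0.587 -0.004] F [-0.6 -0.3 -1.1] op 0.0134 q [ 0.08 -0.08  1.88  0.    1.34  1.27]
yang -1.1944957603790929 z [ 0.0023  0.0024 -1.    ]
wrist tray_handle [([0.4746, 0.0887, 0.1406], 0.87)]
wrist tray_pocket []
wrist milling_ball_center [([0.573, 0.1206, 0.1128], 0.96)]
  plane n 11864 pitch along 0.020784710105439176 roll -0.003996806049666695 z 0.1030749182055418
```

Call:
apply_moves(commands=[-0.1,1.3,-0.1,0,0,0,0,-0.1,1.5,-0.1,0,0,0,0,-0.1,1.5,-0.1,0,0,0,0,-0.1,1.5,-0.2,0,0,0,0,-0.1,1.3,-0.2,0,0,0,0,-0.1,1,-0.1,0,0,0,0,-0.1,0.7,-0.1,0,0,0,0,0,0.4,0,0,0,0,0])

```text
t: 21.32
tool_pos: [0.4818, 0.1863, 0.1132]
orientation: [-3.085, -0.584, -0.003]
force: [-0.3, -0.7, -0.4]
opening: 0.0135
```

Call:
apply_moves(commands=[0,0.2,0,0,0,0,0,0,0,0,0,0,0,0,0,0,0,0,0,0,0,0,0,0,0,0,0,0])

```text
t: 21.82
tool_pos: [0.4821, 0.1878, 0.1134]
orientation: [-3.086, -0.583, -0.003]
force: [-0.2, 0.9, -1.4]
opening: 0.0138
```

```bash
python3 tray.py wrist scene top; python3 - <<'E'
from h import *
for q in("plate_middle","head_bar","head_hinge"): 
  for c in("scene","top","wrist"): print(c,q,spot(q,c)[:1])
E
```

```text
t 21.82 tcp [0.4821 0.1878 0.1134] rv [-3.086e+00 -5.830e-01 -3.000e-03] F [-0.2  0.9 -1.4] op 0.0138 q [ 0.27 -0.02  1.84  0.    1.32  1.47]
yang -1.1975614367673326 z [ 0.0017  0.0016 -1.    ]
wrist tray_handle [([0.4705, 0.184, 0.1334], 0.94)]
wrist tray_pocket []
wrist milling_ball_center [([0.5624, 0.2215, 0.1], 0.73)]
  plane n 11892 pitch along 0.019910005130752976 roll -0.0029523261004486927 z 0.093032958345612
scene tray_handle [([0.4656, 0.18, 0.1323], 0.79)]
scene tray_pocket [([0.5625, 0.2214, 0.1039], 0.77)]
scene milling_ball_center []
  plane n 146 pitch along 0.006418156009696894 roll -0.025274737030260994 z 0.09345046560565137
top tray_handle [([0.6039, 0.2455, 0.2619], 0.69)]
top tray_pocket [([0.563, 0.2212, 0.1019], 0.58)]
top milling_ball_center []
  plane n 29 pitch along -0.013465632794608107 roll -0.029021734940406184 z 0.09216251976897868
scene plate_middle [([0.5609, 0.2391, 0.0326], 0.79)]
top plate_middle [([0.566, 0.2377, 0.0293], 0.65)]
wrist plate_middle []
scene head_bar [([0.6034, 0.2458, 0.2611], 0.73)]
top head_bar []
wrist head_bar []
scene head_hinge [([0.7354, 0.2933, 0.0842], 0.98)]
top head_hinge [([0.733, 0.2941, 0.081], 0.7)]
wrist head_hinge []
```

Call:
apply_moves(commands=[0,0.4,0,0,0,0,0,0.1,0.5,0,0,0,0,0,0,0.4,0,0,0,0,0,0,0.2,0,0,0,0,0,0,0,0,0,0,0,0,0,0,0,0,0,0,0,0,0,0,0,0,0,0])

```text
t: 23.9
tool_pos: [0.483, 0.2044, 0.1133]
orientation: [-3.086, -0.584, -0.003]
force: [0.5, 0.2, -2.2]
opening: 0.0137
```

```bash
python3 tray.py wrist scene top; python3 - <<'E'
from h import *
for q in("flask_small","bottle_yellow"): print(q,spot(q,"scene")[:1],spot(q,"top")[:1])
a=cv2.imread(sorted(__import__("glob").glob("pics/t_wrist_2[2-9]*"))[-1]);b=cv2.imread(sorted(__import__("glob").glob("pics/t_scene_2[2-9]*"))[-1])[100:310,140:420]
cv2.imwrite("pics/fin.png",np.hstack([cv2.resize(a,(400,300)),cv2.resize(b,(400,300),interpolation=cv2.INTER_CUBIC)]))
E
python3 meas.py
```

```text
t 23.9 tcp [0.483  0.2044 0.1133] rv [-3.086e+00 -5.840e-01 -3.000e-03] F [ 0.5  0.2 -2.2] op 0.0137 q [0.3  0.   1.82 0.   1.32 1.5 ]
yang -1.1968175039615256 z [ 0.0016  0.0016 -1.    ]
wrist tray_handle [([0.4696, 0.1998, 0.1313], 0.67)]
wrist tray_pocket []
wrist milling_ball_center [([0.5649, 0.2365, 0.103], 0.69)]
  plane n 11863 pitch along 0.01933216042647825 roll -0.00551496308004395 z 0.09291284410661081
scene tray_handle [([0.4691, 0.1989, 0.1288], 0.71)]
scene tray_pocket []
scene milling_ball_center []
  plane n 134 pitch along 0.005237591836280836 roll 0.004146630808790673 z 0.09315749293171008
top tray_handle [([0.4706, 0.2013, 0.1321], 0.51)]
top tray_pocket [([0.5605, 0.2315, 0.1033], 0.61)]
top milling_ball_center []
flask_small [([0.6936, -0.0154, -0.0007], 0.83)] [([0.6973, -0.0205, -0.0006], 0.89)]
bottle_yellow [([0.4217, -0.4277, -0.0015], 0.7)] [([0.4253, -0.4318, 0.0005], 0.67)]
t 24.85 tcp [0.483  0.2045 0.1133] rv [-3.085e+00 -5.840e-01 -3.000e-03] F [ 0.1  0.6 -2.3] op 0.0139 q [0.3  0.   1.82 0.   1.32 1.5 ]
wrist [] []
scene [([0.6038, 0.2479, 0.26], 0.88)] [([0.7328, 0.2951, 0.0863], 0.78)]
  angle from plate pts [0.708 0.773 0.816 0.845] 354
top [([0.6032, 0.2435, 0.2598], 0.74)] []
  angle from plate pts [0.853 0.882 0.892 0.898] 718
```

View pics/fin.png

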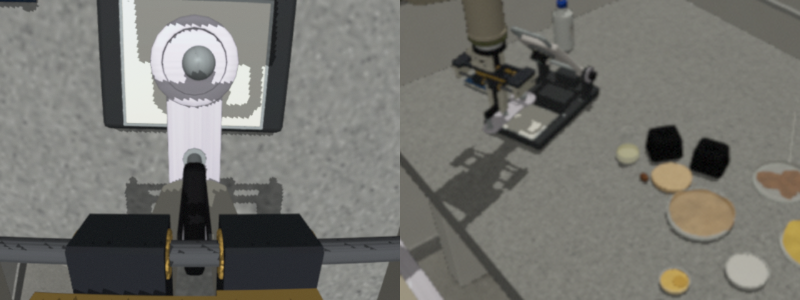

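The wrist view (left) shows the ball in the pocket at about (198, 62), over the plate. In the scene view (right) the head stands raised and clear of the gripper. I'm handing the job in.

```bash
python3 -c "
from h import *
st(); print(close_job())"
```

```text
t 25.45 tcp [0.483  0.2045 0.1133] rv [-3.085e+00 -5.840e-01 -3.000e-03] F [ 0.1  0.1 -1.6] op 0.0137 q [0.3  0.   1.82 0.   1.32 1.5 ]
the job is handed in; nothing more can be done
None
```

I raised the camera head to about 50° and let go. I then carried the tray by its handle to the plate and handed the job in at t = 25.5 s, still holding it. No verdict was reported.

**Camera head:** the bar slipped about 11 mm in the fingers at first, so I regripped it at about 41° with more squeeze and finished the lift. Wrist and top depth put the head at about 0.88 rad (50.5°). The bar and hinge points agreed with that to within about 2.5°. The scene camera's sparser depth disagreed, at about 0.77 rad, and I discounted it.

**Tray:** it was still at the last reading and level to about 0.02 rad (1.1°), gripped at 55 N.

**Ball:** it sits in its pocket at (0.565, 0.237, 0.103), about 7.1 cm above the plate and about 2 mm from my estimate of its middle. Only the wrist camera found the ball at the end. The top camera's pocket point was about 6 mm away.

**Bystanders:** the flask and bottle read within about 5 mm of their starting positions, which is about the accuracy of the measurement.

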